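# Refit the push knob of a mug warmer on a dormitory desk

### The job

Push the mug warmer square and flush into the corner of the two wooden ledges on the desk. Then pick up its loose control knob, turn it so that the flat in its socket matches the flat of the warmer's D-shaped stem, and push it fully home. Do not let go: finish while still holding the knob pressed down with the sprung stem at the bottom of its travel and the warmer still snug in its corner, and leave the other things on the desk where they are.

Things in the scene. Friction and masses are not known exactly. Their poses are not given: they have to be found in the camera images.
- corner: Two fixed wooden ledges at right angles on the desk, 32 mm high, 18 mm thick; turned up to 9 degrees. Origin: the inner corner, at desk height, z up. The far ledge's inner face is the plane x = 0 of this frame, from the corner 260 mm towards -y; the left ledge's inner face is the plane y = 0, from the corner 150 mm towards -x. The warmer belongs in x < 0, y < 0.
- warmer: Loose white mug warmer: box 110 mm (x) by 170 mm (y) by 40 mm high, 0.5 to 0.9 kg; slides when pushed. Origin: centre of its underside, z up. On top: a dark plate (radius 45 mm, 3 mm high) at y = +33 mm, the stem at x = 0, y = -55 mm. In place its axes are parallel to the corner's, +x side on the far ledge, +y side on the left one. Starts 30 to 85 mm off both, turned up to 11 degrees.
- warmer_far_left (a point): The warmer's lower box corner at its +x, +y, at desk height; goes to the inner corner of the ledges.
- warmer_far_right (a point): The warmer's lower box corner at its +x, -y, at desk height; goes to the far ledge.
- warmer_near_left (a point): The warmer's lower box corner at its -x, +y, at desk height; goes to the left ledge.
- stem: Steel D-shaped stem standing up from the warmer's top: 14 mm in diameter, 22 mm tall when not pressed, one flat 3.6 mm from its axis. Origin: on the axis, level with the warmer's top (40 mm above the desk) when not pressed, moves down with the stem; z up; the flat faces +x. Turns stiffly (0.04 N m) in the warmer and starts at any angle within 32 degrees of the warmer's x.
- stem_top (a point): Centre of the stem's top end, 22 mm above the stem's origin. The top 2 mm are chamfered by about 1 mm.
- stem_press (a joint): How far the stem is pushed down, m: 0 at rest, 0.005 at the bottom stop. The spring needs about 3 N to start and 9 N at the stop, and pushes it back up when released.
- knob: Loose black control knob, 60 g, standing on the desk. Round skirt 48 mm across, 18 mm high; on it a grip bar 44 mm long (x) by 14 mm wide (y), from 18 to 42 mm height. Origin: on the axis, at the underside; z up. Socket from below: D-shaped, 15.6 mm across, 14 mm deep, flat 4.4 mm from the axis on the +x side. Fully home its underside is 8 mm above the stem's origin.
- knob_pointer (a point): Tip of the knob's pointer nose, 32 mm from its axis along +x, 18 mm above its underside; a white line on the bar's top also points to it. The knob goes on only with the pointer on the side of the stem's flat, within about 8 degrees.
- mug: Bystander: white mug, 76 mm across, 88 mm high; origin at the centre of its underside.
- pill_jar: Bystander: small white jar, 44 mm across, 60 mm high; origin under its centre.
- jar_lid: Bystander: plain round black jar lid, 48 mm across, 13 mm high, without a grip bar; origin under its centre.
- charger: Bystander: white charger block, 45 by 45 by 28 mm; origin under its centre.
- water_bottle: Bystander: clear bottle with red cap, 64 mm across, 200 mm high; origin under its centre.

How it is judged (in metres and radians):
On the way, in this order (a step that is already met when the one before it is completed fails the run):
1. the warmer stands square and flush in the corner of the ledges (x of each of warmer_far_left, warmer_far_right in the frame of corner above -0.0035 m and y of each of warmer_far_left, warmer_near_left in the frame of corner above -0.0035 m and angle between warmer's own z axis and vertical below 0.05 rad and height (world z) of warmer below 0.006 m), for 0.2 s.
2. the knob is fully home on the stem, flat to flat (z of knob in the frame of stem below 0.0105 m and horizontal distance between knob and stem below 0.004 m and angle between the x axis of knob and the x axis of stem, either way round below 0.26 rad and x of knob_pointer in the frame of stem above 0.02 m and angle between knob's own z axis and vertical below 0.15 rad), for 0.1 s.
At the end, for the whole second after the job is handed in: Warmer flat on the desk with its far and left sides within 3.5 mm of the ledges at both ends; knob on the stem within 2.5 mm of fully home, upright, pointer on the side of the flat; the fingers press on it (over 2 N) and keep the stem down over 3.5 of its 5 mm; warmer and knob at rest (all of step 1 and all of step 2 and value of joint stem_press above 0.0035 m and contact force between the fingers and knob above 2 N and linear speed of each of warmer, knob below 0.02 m/s); the arm keeps its last pose, push and grip.
It fails at once if the warmer is tipped (angle between warmer's own z axis and vertical above 0.2 rad).
It fails at once if another thing on the desk is moved by more than 3 cm or knocked over (distance of any of mug, pill_jar, jar_lid, charger, water_bottle from where it was at the start of the episode above 0.03 m or angle between any of mug, pill_jar, jar_lid, charger, water_bottle's own z axis and vertical above 0.4 rad).
It also fails if it takes over 56 s, if anything falls off the work surface, if the arm or the gripper's body presses on something with over 40 N, if the wrist force passes 120 N, or if a joint passes its speed limit or range.

### The arm

A 6-joint arm with a two-finger parallel gripper is mounted at the origin on the work surface. World frame = base frame: x ahead of the robot, y to its left, z up, the work surface at z = 0. Lengths are in m, angles in degrees, forces in N, time in s.
With the tool pointing down it reaches from about 0.35 to 0.775 m from the base axis. Payload 5.5 kg.
Tool frame: the origin (TCP) lies midway between the tips of the shut fingers; the grasp point (between the pads) lies 19 mm behind it; z points along the fingers, y is the direction in which the jaws open and shut (so a half turn about z gives the same grasp; the last joint's range is limited). The gripper opens to 85 mm and grips with 20 to 120 N. Pads are 22 mm wide; open, the fingers measure 114 mm over their backs; the gripper's body (76 mm by 85 mm) begins 54 mm behind the grasp point. The pads swing forward as they close: fully open they stand 13 mm farther back than shut.
Start: joints at [-84.316, 17.945, 2.641, 74.691, 0, 82.002], TCP at [0.136, -0.559, 0.231] pointing down, gripper open.
Joint ranges: [-158.12, 158.12], [-49.38, 96.58], [-58.88, 72.47], [-126.05, 133.96], [-84.25, 85.87], [-180, 180]. Speed limits (degrees/s): [147.25, 147.25, 180, 180, 180, 180].

### API

Orientations are given as [roll, pitch, yaw] about the fixed x, y, z axes, in that order (R = Rz(yaw) Ry(pitch) Rx(roll)).
In Python, from cell import env, cams, job, spotter gives the robot as it stands.
- The arm moves only by the tool drive_tool, never from a script. Its argument "moves" is a list of rows, each a list of 4 numbers: the shift along the tool's x, y, z in mm, then the turn about the tool's z in rad. In form: [[x, y, z, roll], ...]. A call has 1 to 5 rows; each row shifts and turns the commanded pose from where the row before left it, along the tool's axes as they then stand; what a row does not reach is not made up. A row lasts 1/8 s, in which the tool goes at most 62.5 mm and 10.7 degrees, less where a joint would pass 70% of its speed; a pose out of reach is approached as far as the arm can. A call with a gripper value outside its range is refused whole. "fingers" is the opening, from 0 (shut) to 1 (fully open), set as the call begins (left out, the last holds). The fingers move at their own pace and stop on an object; "newtons" is the grip in N (left out, the last holds). Time passes only in rows, so rows that do not move let the fingers close. It gives the time, the measured TCP pose, the force and the opening at its end, in the units of the state.
- env.state(): the state, without advancing time (a new reading comes with each control period).
- cams.read_camera(name): name is "scene" or "side" or "wrist"; returns a dict with "color" (400x640x3 uint8, red, green, blue), "intrinsics" (3x3 intrinsics, pixels), "eye" and "rotation" of the camera in the world; the wrist camera has in their place "tool_from_camera" (4x4, takes a point from camera to tool coordinates, whose origin is the TCP and whose axes are the flange's). Camera axes: x right, y down, z forward; pixel columns grow to the right and rows downward; lengths in m; the calibration is good to about 2 mm. A picture is of the moment at which its call begins: read the wrist's pose just before it. There is no depth.
- job.hand_in(): hands the job in, once; it reports no verdict.
Trained networks look in a picture, given as the dict that the camera call returned (one of the last four; its "shot" number tells which), for a name from the list of things; names that differ only in an ending like _2 or _b are one class to them, and where a whole thing is asked for, a point or a joint stands for the part that bears it (a point fixed in the world has none). Each returns a list of dicts, best first, with "score" (0 to 1); they miss things now and then, are a little off and sometimes report something else, mostly with a low value. They report only what shows in the picture. A call takes as long as a camera call.
- spotter.look_for(picture, target): "extent" ([centre column, centre row, width, height] in pixels, round what is visible of it).
- spotter.spot_point(picture, target): "point" ([row, column] in pixels: a listed point, or the origin of a listed thing).
The state is a dict: "t": time; "q": joint angles; "qvel": joint speeds; "joint_torque": joint torques, N m; "tcp_pos": TCP position; "ee_rot": TCP orientation; "wrist_force": force on the tool from outside, world axes, zero at the start; "moment": the same for the moment, N m; "grip_width": finger opening in m.
Only numpy, scipy, OpenCV 4.12 (cv2) and the standard library are available. Lean on these libraries where they do the work, as an engineer would, in place of code of your own. Each camera call takes 0.05 s, during which the arm holds its last target.

## Working session

There is one attempt and no reset: what is moved stays moved. The work goes in short steps, Python scripts to look and compute and a tool call to move; the robot and the scene stay as the last step left them, time stands still between calls to the robot, and variables do not carry over. Pictures are saved under pics/ and viewed, and the job is handed in when it is done.

Besides the shell and the picture viewer there is one more tool, called as a command line: name --pt "numbers of a row" for each row, then --argument value for the rest. drive_tool: Moves the arm, as the interface text tells. Its arguments: {"type":"object","properties":{"moves":{"type":"array"},"fingers":{"type":"number"},"newtons":{"type":"number"}},"required":["moves"]}

```bash
ls; mkdir -p pics
cat > h.py <<'E'
import numpy as np, cv2
from cell import env,cams,job,spotter
def save(p,name): cv2.imwrite('pics/'+name+'.png',cv2.cvtColor(p['color'],cv2.COLOR_RGB2BGR))
E
python3 - <<'E'
from h import *
s=env.state();print(s)
for n in ['scene','side','wrist']:
    p=cams.read_camera(n); save(p,n+'0')
    print(n,{k:v for k,v in p.items() if k!='color'})
E
```

```text
pics
{'t': 0.0, 'q': array([-8.43171946e+01,  1.79899365e+01,  2.57575179e+00,  7.46904796e+01,
        1.82339338e-04,  8.20020387e+01]), 'qvel': array([ 0.02658361,  0.03442356, -0.00098956,  0.00578536, -0.11493798,
       -0.08760406]), 'joint_torque': array([-5.52550282e-04, -4.80629611e+01,  2.98532706e+01,  1.94533705e-02,
       -1.68971487e-04, -2.00076738e-05]), 'tcp_pos': array([ 0.13593913, -0.55816451,  0.23040875]), 'ee_rot': array([-1.79896379e+02, -1.47433345e-02,  1.36807533e+01]), 'wrist_force': array([ 0.1431526 , -0.05417437,  1.0702184 ]), 'moment': array([ 0.01170932, -0.02178663,  0.02571047]), 'grip_width': 0.08525560600638549}
scene {'intrinsics': array([[378.39018858,   0.        , 320.10566969],
       [  0.        , 378.39018858, 196.72740997],
       [  0.        ,   0.        ,   1.        ]]), 'eye': array([ 1.18468465, -0.44373033,  0.85735648]), 'rotation': array([-135.11722878,   -0.51256794,   55.22482405]), 'shot': 1}
side {'intrinsics': array([[440.09845487,   0.        , 317.29155384],
       [  0.        , 440.09845487, 195.5092214 ],
       [  0.        ,   0.        ,   1.        ]]), 'eye': array([ 0.43882128, -0.8928818 ,  0.68526652]), 'rotation': array([-122.75053687,    0.27697323,   -6.1994082 ]), 'shot': 2}
wrist {'intrinsics': array([[353.95868225,   0.        , 324.73131528],
       [  0.        , 353.95868225, 201.28805243],
       [  0.        ,   0.        ,   1.        ]]), 'tool_from_camera': array([[ 4.28939930e-04, -9.60138124e-01, -2.79525669e-01,
         6.95936763e-02],
       [ 9.99999713e-01,  2.37244377e-04,  7.19620624e-04,
        -4.07704588e-05],
       [-6.24619303e-04, -2.79525898e-01,  9.60137950e-01,
        -1.42519114e-01],
       [ 0.00000000e+00,  0.00000000e+00,  0.00000000e+00,
         1.00000000e+00]]), 'shot': 3}
```

View pics/scene0.png

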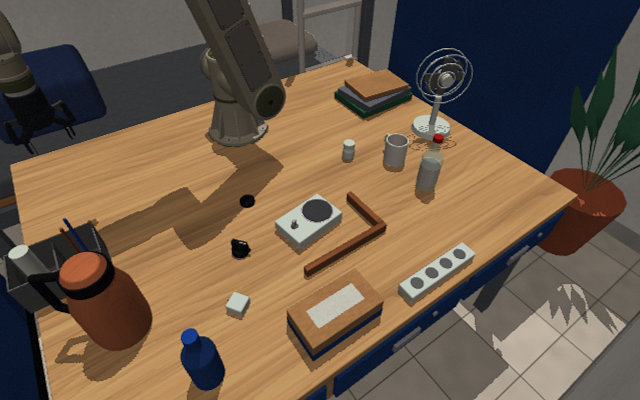

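View pics/side0.png

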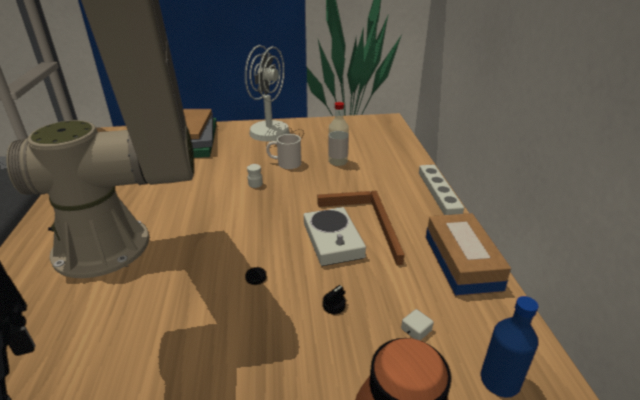

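View pics/wrist0.png

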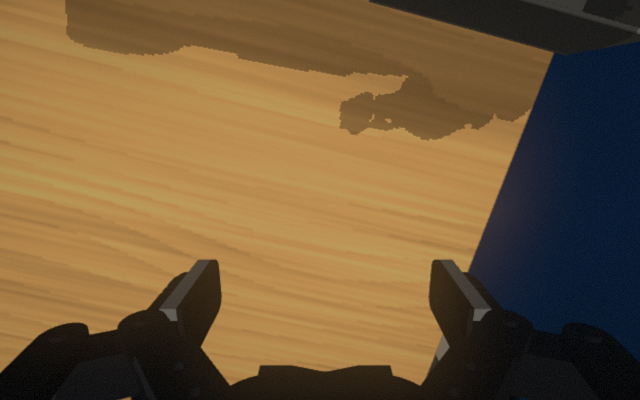

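```bash
cat >> h.py <<'E'
from scipy.spatial.transform import Rotation as R
from scipy.optimize import least_squares
def pose(p,st=None):
    if 'eye' in p: return np.array(p['eye']),R.from_euler('xyz',p['rotation'],degrees=True).as_matrix()
    T=np.array(p['tool_from_camera']);Rt=R.from_euler('xyz',st['ee_rot'],degrees=True).as_matrix()
    return st['tcp_pos']+Rt@T[:3,3],Rt@T[:3,:3]
def ray(p,uv,st=None):
    e,Rm=pose(p,st);K=p['intrinsics'];d=Rm@np.linalg.inv(K)@np.array([uv[0],uv[1],1.]);return e,d
def onz(p,uv,z,st=None):
    e,d=ray(p,uv,st);return e+d*(z-e[2])/d[2]
def proj(p,X,st=None):
    e,Rm=pose(p,st);c=(np.atleast_2d(X)-e)@Rm;q=c@p['intrinsics'].T;return q[:,:2]/q[:,2:]
E
python3 - <<'E'
from h import *
Z={'corner':0,'warmer':0,'warmer_far_left':0,'warmer_far_right':0,'warmer_near_left':0,'stem_top':.062,'stem':.04,'knob':0,'knob_pointer':.018,'mug':0,'pill_jar':0,'jar_lid':0,'charger':0,'water_bottle':0}
for n in ['scene','side']:
    p=cams.read_camera(n)
    for k,z in Z.items():
        r=spotter.spot_point(p,k)[:2]
        print(n,k,[(round(x['score'],2),np.round(x['point'],1),np.round(onz(p,x['point'][::-1],z)[:2],4)) for x in r])
    im=p['color']
    c=cv2.resize(im[170:290,210:410] if n=='scene' else im[170:350,220:460],None,fx=4 if n=='scene' else 3.3,fy=4 if n=='scene' else 3.3,interpolation=cv2.INTER_CUBIC)
    cv2.imwrite(f'pics/{n}1.png',c[:,:,::-1])
E
```

```text
scene corner [(0.62, array([229. , 375.8]), array([0.6907, 0.1088])), (0.31, array([156.7, 347.8]), array([0.3774, 0.2468]))]
scene warmer [(0.66, array([221.4, 309.2]), array([ 0.5551, -0.0371]))]
scene warmer_far_left [(0.97, array([223.6, 341.6]), array([0.617, 0.038]))]
scene warmer_far_right [(0.95, array([250.6, 298.3]), array([ 0.6281, -0.1222]))]
scene warmer_near_left []
scene stem_top [(0.59, array([250.8, 298.9]), array([ 0.6698, -0.1445])), (0.52, array([220.9, 291.3]), array([ 0.571 , -0.1067]))]
scene stem [(0.61, array([225.8, 291.2]), array([ 0.5695, -0.1072]))]
scene knob [(0.64, array([249.5, 239.6]), array([ 0.5321, -0.2558]))]
scene knob_pointer [(0.77, array([248.3, 252.4]), array([ 0.5619, -0.2289]))]
scene mug [(0.7, array([160.5, 394.8]), array([0.4879, 0.3718])), (0.23, array([249.1, 253.4]), array([ 0.5526, -0.2233]))]
scene pill_jar [(0.59, array([157.2, 392.7]), array([0.47  , 0.3782])), (0.45, array([159.3, 344.8]), array([0.383, 0.229]))]
scene jar_lid [(0.66, array([205.1, 249. ]), array([ 0.393 , -0.1549]))]
scene charger [(0.65, array([307.1, 236.6]),
[... 766 characters left out ...]
 array([ 0.5725, -0.1039])), (0.48, array([184.5, 256.3]), array([0.3792, 0.1818]))]
side knob [(0.7, array([305.2, 333.9]), array([ 0.5394, -0.2554]))]
side knob_pointer [(0.66, array([294.6, 343.9]), array([ 0.5614, -0.2455]))]
side mug [(0.74, array([165.5, 286. ]), array([0.4697, 0.3559]))]
side pill_jar [(0.64, array([186.4, 258.2]), array([0.3812, 0.2368]))]
side jar_lid [(0.61, array([274.2, 256.2]), array([ 0.3784, -0.1435]))]
side charger [(0.65, array([329.7, 416.8]), array([ 0.6911, -0.3367])), (0.65, array([276.8, 256.4]), array([ 0.3789, -0.152 ]))]
side water_bottle [(0.8, array([161.5, 337.9]), array([0.6397, 0.3632])), (0.61, array([304. , 332.3]), array([ 0.5365, -0.2518]))]
```

View pics/scene1.png

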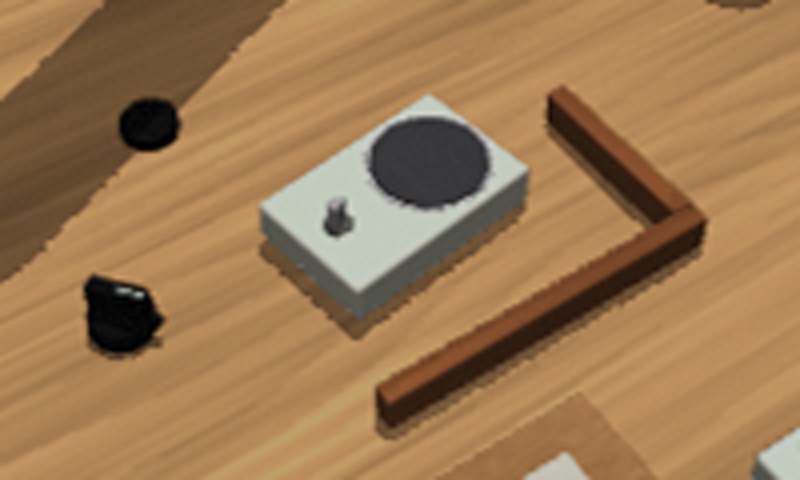

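View pics/side1.png

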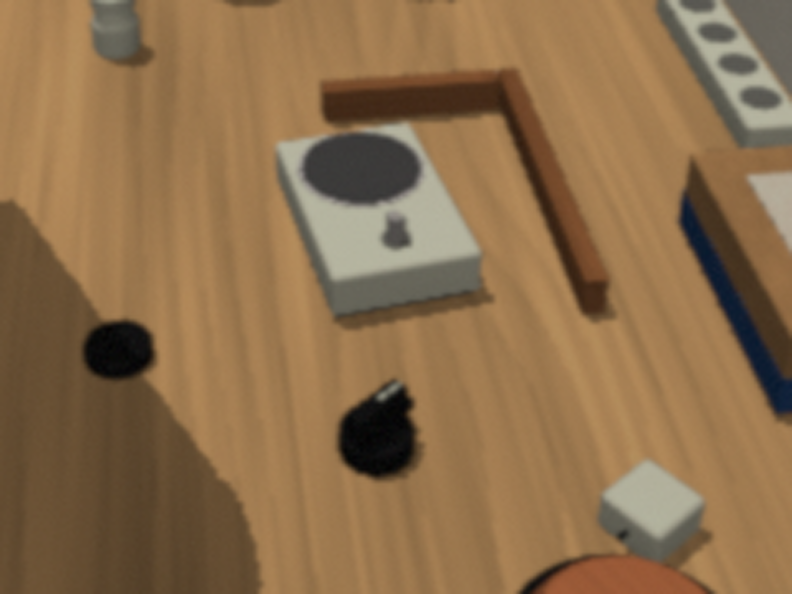

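```bash
cat > fit.py <<'E'
from h import *
a=cams.read_camera('scene');b=cams.read_camera('side')
sc=lambda u,v:(u/4+210,v/4+170)
sd=lambda u,v:(u/3.3+220,v/3.3+170)
L={'nl':(-.055,.085),'fl':(.055,.085),'fr':(.055,-.085),'nr':(-.055,-.085)}
pts=[(a,'fl',sc(528,170)),(a,'fr',sc(360,290)),(a,'nr',sc(262,208)),(a,'nl',sc(430,95)),
(b,'nl',sd(277,145)),(b,'fl',sd(410,125)),(b,'fr',sd(480,253)),(b,'nr',sd(333,283))]
def W(x,y,t,l,z): c,s=np.cos(t),np.sin(t);return [x+c*l[0]-s*l[1],y+s*l[0]+c*l[1],z]
def f(v): return np.concatenate([proj(p,W(*v[:3],L[k],.04))[0]-uv for p,k,uv in pts])
r=least_squares(f,[.56,-.04,0],loss='soft_l1');print('warmer',r.x,np.degrees(r.x[2]),np.round(f(r.x),1))
C={'c':(0,0),'l':(-.15,0),'r':(0,-.26)}
pt=[(a,'c',sc(672,220)),(a,'r',sc(378,389)),(a,'l',sc(548,97)),(b,'c',sd(500,78)),(b,'l',sd(322,88)),(b,'r',sd(585,283))]
def g(v): return np.concatenate([proj(p,W(*v[:3],C[k],.032))[0]-uv for p,k,uv in pt])
r2=least_squares(g,[.69,.11,0],loss='soft_l1');print('corner',r2.x,np.degrees(r2.x[2]),np.round(g(r2.x),1))
E
python3 fit.py
```

```text
warmer [ 0.56757917 -0.04801166  0.15054374] 8.625520939075104 [ 0.4 -0.4 -1.4  1.1 -2.2 -0.8 -0.7 -0.9 -0.4 -1.2  0.4 -1.5  1.9 -0.1
  0.2 -1. ]
corner [0.69711174 0.10885738 0.00926939] 0.5310970708185878 [ 0.5 -1.8 -1.2 -0.7 -0.6 -1.   0.8  0.   0.7  0.7  0.5 -0.9]
```

```bash
cat >> h.py <<'E'
def plan(tgt,psi,st=None,maxd=60,maxr=10.3,nmin=1):
    st=st or env.state();p=np.array(st['tcp_pos']);y0=st['ee_rot'][2]
    d=np.array(tgt)-p;dy=(psi-y0) # deg, as given no wrap
    n=max(nmin,int(np.ceil(max(np.linalg.norm(d)*1000/maxd,abs(dy)/maxr))))
    rows=[]
    for i in range(n):
        y=np.radians(y0+dy*i/n);c,s=np.cos(y),np.sin(y);w=d/n*1000
        rows.append([round(c*w[0]+s*w[1],1),round(s*w[0]-c*w[1],1),round(-w[2],1),round(-np.radians(dy/n),4)])
    for i in range(0,n,5): print(rows[i:i+5])
E
python3 -c "
from h import *
plan([.46,-.15,.25],180)"
```

```text
[[np.float64(24.2), np.float64(-18.9), np.float64(-1.1), np.float64(-0.1708)], [np.float64(27.1), np.float64(-14.5), np.float64(-1.1), np.float64(-0.1708)], [np.float64(29.1), np.float64(-9.7), np.float64(-1.1), np.float64(-0.1708)], [np.float64(30.3), np.float64(-4.6), np.float64(-1.1), np.float64(-0.1708)], [np.float64(30.7), np.float64(0.7), np.float64(-1.1), np.float64(-0.1708)]]
[[np.float64(30.1), np.float64(5.9), np.float64(-1.1), np.float64(-0.1708)], [np.float64(28.7), np.float64(10.9), np.float64(-1.1), np.float64(-0.1708)], [np.float64(26.4), np.float64(15.6), np.float64(-1.1), np.float64(-0.1708)], [np.float64(23.4), np.float64(19.9), np.float64(-1.1), np.float64(-0.1708)], [np.float64(19.7), np.float64(23.5), np.float64(-1.1), np.float64(-0.1708)]]
[[np.float64(15.4), np.float64(26.5), np.float64(-1.1), np.float64(-0.1708)], [np.float64(10.6), np.float64(28.8), np.float64(-1.1), np.float64(-0.1708)], [np.float64(5.6), np.float64(30.2), np.float64(-1.1), np.float64(-0.1708)], [np.float64(0.4), np.float64(30.7), np.float64(-1.1), np.float64(-0.1708)], [np.float64(-4.8), np.float64(30.3), np.float64(-1.1), np.float64(-0.1708)]]
[[np.float64(-9.9), np.float64(29.0), np.float64(-1.1), np.float64(-0.1708)], [np.float64(-14.7), np.float64(26.9), np.float64(-1.1), np.float64(-0.1708)]]
```

drive_tool --pt "24 -19 -1 -0.171" --pt "27 -14 -1 -0.171" --pt "29 -10 -1 -0.171" --pt "30 -5 -1 -0.171" --pt "31 1 -1 -0.171"

```text
t: 2.38
tcp_pos: [0.2313, -0.4377, 0.2364]
ee_rot: [180.0, 0.0, 63.0]
wrist_force: [0.6, 0.1, -0.6]
grip_width: 0.085
```

drive_tool --pt "30 6 -1 -0.171" --pt "29 11 -1 -0.171" --pt "26 16 -1 -0.171" --pt "23 20 -1 -0.171" --pt "20 24 -1 -0.171"

```text
t: 3.0
tcp_pos: [0.3276, -0.3177, 0.2415]
ee_rot: [180.0, 0.0, 112.0]
wrist_force: [-0.2, -0.3, 1.0]
grip_width: 0.0852
```

drive_tool --pt "15 27 -1 -0.171" --pt "11 29 -1 -0.171" --pt "6 30 -1 -0.171" --pt "0 31 -1 -0.171" --pt "-5 30 -1 -0.171"

```text
t: 3.62
tcp_pos: [0.4232, -0.197, 0.2465]
ee_rot: [-180.0, 0.0, 161.0]
wrist_force: [-0.0, -0.1, -0.6]
grip_width: 0.0853
```

drive_tool --pt "-10 29 -1 -0.171" --pt "-15 27 -1 -0.171" --pt "0 0 0 0"

```text
t: 4.0
tcp_pos: [0.4618, -0.1484, 0.2484]
ee_rot: [-180.0, 0.0, -179.6]
wrist_force: [0.1, -1.0, 0.4]
grip_width: 0.0852
```

Run:
```python
from h import *
st=env.state();p=cams.read_camera('wrist');save(p,'w1')
for k,z in {'stem_top':.062,'stem':.04,'knob':0,'knob_pointer':.018,'warmer_far_left':0,'warmer_far_right':0,'warmer_near_left':0,'corner':0}.items():
    r=spotter.spot_point(p,k)[:2]
    print(k,[(round(x['score'],2),np.round(x['point'],1),np.round(onz(p,x['point'][::-1],z,st)[:2],4)) for x in r])
```

```text
stem_top [(0.47, array([281.3, 370.5]), array([ 0.571 , -0.1007]))]
stem [(0.48, array([275.5, 366.4]), array([ 0.576 , -0.1023]))]
knob [(0.69, array([228.8, 233.7]), array([ 0.5376, -0.2555]))]
knob_pointer [(0.79, array([251.9, 249. ]), array([ 0.5588, -0.2349]))]
warmer_far_left []
warmer_far_right [(0.27, array([281.7, 371.8]), array([ 0.6056, -0.0899]))]
warmer_near_left [(0.72, array([191.9, 482.5]), array([0.4905, 0.0312]))]
corner []
```

View pics/w1.png

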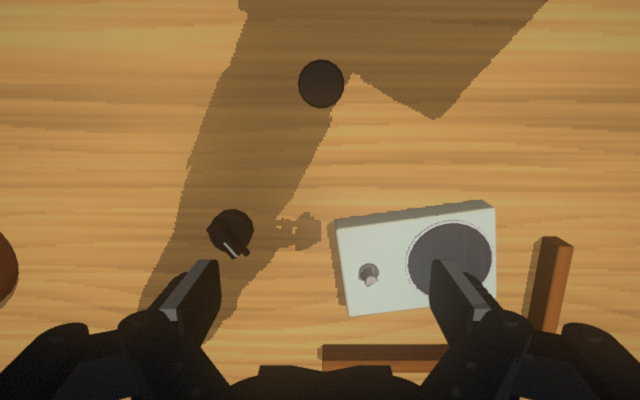

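Run:
```python
from h import *
st=env.state();p=cams.read_camera('wrist')
a=onz(p,(494,209),.04,st);b=onz(p,(336,229),.04,st);c=onz(p,(351,316),.04,st)
print(a,b,c,np.linalg.norm(a-b),np.degrees(np.arctan2(-(a-b)[0],(a-b)[1])))
print(onz(p,(322,345),.032,st),onz(p,(540,238),.032,st),onz(p,(527,328),.032,st))
im=cv2.resize(p['color'][190:390,190:590],None,fx=2,fy=2,interpolation=cv2.INTER_CUBIC);cv2.imwrite('pics/w1z.png',im[:,:,::-1])
```

```text
[0.49801543 0.02511456 0.04      ] [ 0.52071112 -0.13861226  0.04      ] [ 0.62617171 -0.12026274  0.04      ] 0.16529237019625004 7.892006332320132
[ 0.67156523 -0.15330512  0.032     ] [0.53335615 0.08361369 0.032     ] [0.64700799 0.08789875 0.032     ]
```

View pics/w1z.png

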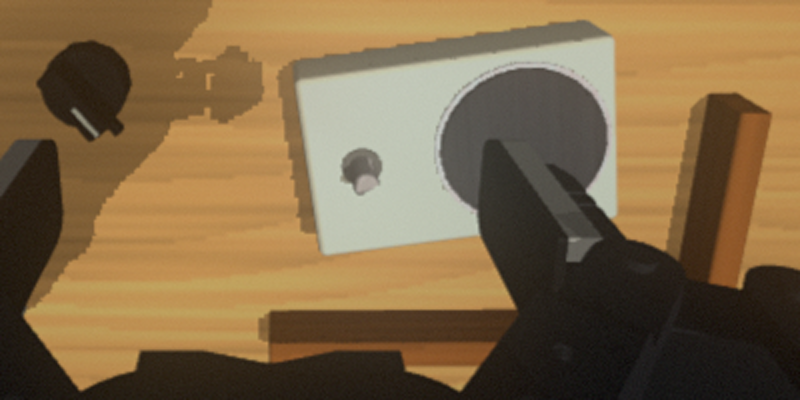

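Run:
```python
from h import *
st=env.state();p=cams.read_camera('wrist')
l1,l2=[onz(p,u,.032,st) for u in [(558.5,238.5),(547,332)]]
r1,r2=[onz(p,u,.032,st) for u in [(325,362),(443,361)]]
print(l1,l2,r1,r2)
plan([.452,-.05,0.002],180.4-360)
```

```text
[0.53381004 0.10394588 0.032     ] [0.65232802 0.11253674 0.032     ] [ 0.6959054  -0.14945895  0.032     ] [ 0.6938404  -0.00627712  0.032     ]
[[np.float64(1.7), np.float64(20.0), np.float64(49.3), np.float64(-0.0007)], [np.float64(1.7), np.float64(20.0), np.float64(49.3), np.float64(-0.0007)], [np.float64(1.7), np.float64(20.0), np.float64(49.3), np.float64(-0.0007)], [np.float64(1.6), np.float64(20.0), np.float64(49.3), np.float64(-0.0007)], [np.float64(1.6), np.float64(20.0), np.float64(49.3), np.float64(-0.0007)]]
```

drive_tool --pt "2 20 45 0" --pt "2 20 45 0" --pt "2 20 50 0" --pt "1 20 54 0" --pt "1 20 52 0"

```text
t: 5.18
tcp_pos: [0.4527, -0.0493, 0.0011]
ee_rot: [-180.0, 0.1, -179.8]
wrist_force: [0.4, 0.0, -0.8]
grip_width: 0.0854
```

drive_tool --pt "-20 0 0 0" --pt "-20 0 0 0" --pt "-15 0 0 0" --pt "-15 0 0 0" --pt "-15 0 0 0"

```text
t: 5.8
tcp_pos: [0.5362, -0.0492, 0.0017]
ee_rot: [180.0, -0.2, -179.8]
wrist_force: [-4.7, 0.2, -0.4]
grip_width: 0.0854
```

drive_tool --pt "-15 0 0 0" --pt "-10 0 0 0" --pt "-4 0 0 0" --pt "-4 0 0 0"

```text
t: 6.3
tcp_pos: [0.5697, -0.0492, 0.002]
ee_rot: [180.0, -0.1, -179.8]
wrist_force: [-3.6, -0.1, -1.6]
grip_width: 0.0855
```

drive_tool --pt "-2 0 0 0" --pt "-2 0 0 0"

```text
t: 6.55
tcp_pos: [0.5743, -0.0491, 0.0022]
ee_rot: [180.0, -0.0, -179.8]
wrist_force: [-3.6, 0.6, -2.7]
grip_width: 0.0855
```

drive_tool --pt "-2 0 0 0" --pt "-2 0 0 0"

```text
t: 6.8
tcp_pos: [0.5746, -0.0491, 0.0021]
ee_rot: [-180.0, -0.4, -179.8]
wrist_force: [-17.8, -2.8, 10.7]
grip_width: 0.085
```

drive_tool --pt "-1 0 0 0" --pt "0 0 0 0"

```text
t: 7.05
tcp_pos: [0.5745, -0.0491, 0.0021]
ee_rot: [-180.0, -0.5, -179.8]
wrist_force: [-15.9, -3.2, 9.1]
grip_width: 0.0854
```

drive_tool --pt "10 0 0 0" --pt "15 0 -20 0" --pt "0 0 -50 0" --pt "0 0 -50 0"

```text
t: 7.55
tcp_pos: [0.5557, -0.0494, 0.1243]
ee_rot: [-180.0, 0.2, -179.8]
wrist_force: [0.9, -1.2, -0.3]
grip_width: 0.0853
```

Run:
```python
from h import *
st=env.state();p=cams.read_camera('wrist');save(p,'w2');p=cams.read_camera('side');save(p,'s2')
plan([.630,-.19,0.12],90-360)
```

```text
[[np.float64(-7.7), np.float64(-15.5), np.float64(1.1), np.float64(0.175)], [np.float64(-10.3), np.float64(-14.0), np.float64(1.1), np.float64(0.175)], [np.float64(-12.6), np.float64(-12.0), np.float64(1.1), np.float64(0.175)], [np.float64(-14.4), np.float64(-9.6), np.float64(1.1), np.float64(0.175)], [np.float64(-15.9), np.float64(-6.9), np.float64(1.1), np.float64(0.175)]]
[[np.float64(-16.9), np.float64(-4.1), np.float64(1.1), np.float64(0.175)], [np.float64(-17.3), np.float64(-1.1), np.float64(1.1), np.float64(0.175)], [np.float64(-17.2), np.float64(2.0), np.float64(1.1), np.float64(0.175)], [np.float64(-16.6), np.float64(4.9), np.float64(1.1), np.float64(0.175)]]
```

View pics/w2.png

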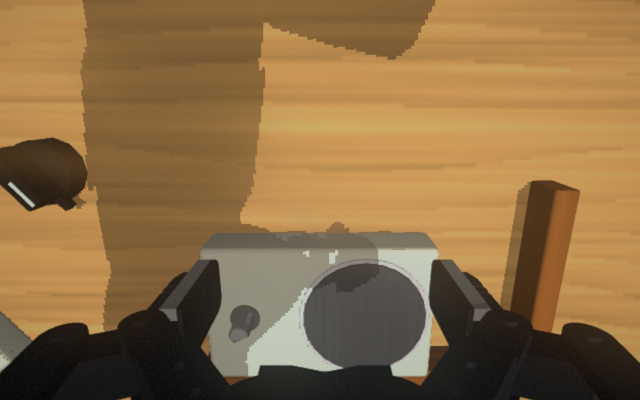

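drive_tool --pt "-8 -15 0 0.175" --pt "-10 -14 0 0.175" --pt "-13 -12 0 0.175" --pt "-14 -10 0 0.175" --pt "-16 -7 0 0.175" --fingers 0.5

```text
t: 8.28
tcp_pos: [0.5947, -0.1275, 0.1226]
ee_rot: [179.9, 0.1, 129.8]
wrist_force: [1.1, 0.3, -0.1]
grip_width: 0.0427
```

drive_tool --pt "-17 -4 0 0.175" --pt "-17 -1 0 0.175" --pt "-17 2 0 0.175" --pt "-17 5 0 0.175"

```text
t: 8.78
tcp_pos: [0.6258, -0.1895, 0.1225]
ee_rot: [179.8, 0.0, 89.7]
wrist_force: [0.2, 0.0, -0.5]
grip_width: 0.0427
```

Run:
```python
from h import *
st=env.state();print(st['tcp_pos'],st['ee_rot'],st['grip_width']);p=cams.read_camera('wrist');save(p,'w3')
plan([.635,-.19,0.003],90.6,st)
```

```text
[ 0.62581942 -0.18951153  0.12249612] [1.79833177e+02 4.97273089e-02 8.96765201e+01] 0.04270281113583564
[[np.float64(-0.2), np.float64(4.6), np.float64(59.7), np.float64(-0.0081)], [np.float64(-0.3), np.float64(4.6), np.float64(59.7), np.float64(-0.0081)]]
```

View pics/w3.png

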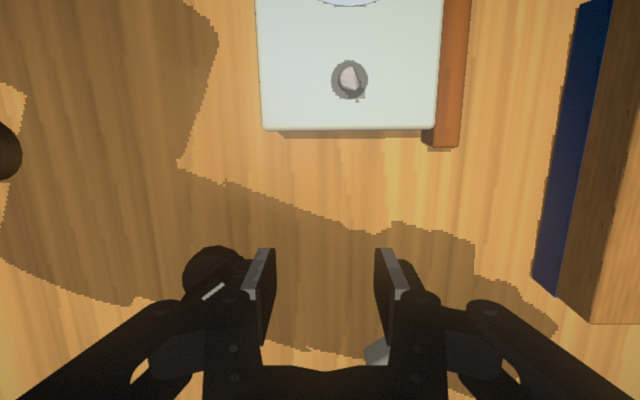

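drive_tool --pt "0 5 59 -0.008" --pt "0 4 59 -0.008" --pt "20 0 1 0" --pt "20 0 0 0" --pt "15 0 0 0"

```text
t: 9.45
tcp_pos: [0.6326, -0.1327, 0.0038]
ee_rot: [180.0, 0.1, 91.0]
wrist_force: [0.2, -3.9, -2.1]
grip_width: 0.0427
```

drive_tool --pt "15 0 0 0" --pt "15 0 0 0" --pt "10 0 0 0" --pt "8 0 0 0"

```text
t: 9.95
tcp_pos: [0.6321, -0.0854, 0.0038]
ee_rot: [179.9, 0.1, 90.9]
wrist_force: [0.1, -5.3, 1.0]
grip_width: 0.0427
```

drive_tool --pt "4 0 0 0" --pt "3 0 0 0" --pt "2 0 0 0"

```text
t: 10.32
tcp_pos: [0.6321, -0.0773, 0.0038]
ee_rot: [179.9, 0.1, 90.9]
wrist_force: [-0.8, -5.9, 2.1]
grip_width: 0.0428
```

drive_tool --pt "2 0 0 0" --pt "2 0 0 0"

```text
t: 10.58
tcp_pos: [0.632, -0.0734, 0.0038]
ee_rot: [179.9, 0.1, 90.9]
wrist_force: [-0.2, -6.4, 2.1]
grip_width: 0.0427
```

drive_tool --pt "2 0 0 0" --pt "2 0 0 0"

```text
t: 10.82
tcp_pos: [0.6317, -0.0722, 0.0039]
ee_rot: [180.0, 0.4, 90.8]
wrist_force: [-2.5, -17.1, 2.2]
grip_width: 0.0429
```

drive_tool --pt "2 0 0 0" --pt "1 0 0 0"

```text
t: 11.08
tcp_pos: [0.6312, -0.072, 0.0039]
ee_rot: [-180.0, 0.6, 90.6]
wrist_force: [-4.4, -24.2, 1.7]
grip_width: 0.0423
```

drive_tool --pt "-10 0 0 0" --pt "-5 0 -50 0" --pt "25 0 -60 0" --pt "40 0 -60 0" --pt "25 0 -30 0"

```text
t: 11.7
tcp_pos: [0.6309, 0.0052, 0.1962]
ee_rot: [179.8, -0.1, 91.0]
wrist_force: [0.2, -0.5, -0.2]
grip_width: 0.0425
```

Run:
```python
from h import *
st=env.state();print(st['tcp_pos'],st['ee_rot'],st['qvel']);p=cams.read_camera('wrist');save(p,'w4')
for k,z in {'stem_top':.062,'stem':.04,'warmer_far_left':0,'warmer_far_right':0,'corner':0}.items():
    r=spotter.spot_point(p,k)[:2]
    print(k,[(round(x['score'],2),np.round(x['point'],1),np.round(onz(p,x['point'][::-1],z,st)[:2],4)) for x in r])
p=cams.read_camera('side');save(p,'s4')
cv2.imwrite('pics/s4z.png',cv2.resize(p['color'][170:300,280:440],None,fx=4,fy=4,interpolation=cv2.INTER_CUBIC)[:,:,::-1])
```

```text
[0.63086651 0.00521607 0.19617703] [ 1.79807470e+02 -1.09302228e-01  9.09754179e+01] [17.96114209 -4.844071   22.73657698 29.36782285 -0.21056169 17.7445427 ]
stem_top [(0.67, array([232.6, 336.5]), array([ 0.6405, -0.0316]))]
stem [(0.51, array([223.3, 331.6]), array([ 0.6368, -0.0313])), (0.3, array([ 57.8, 397.6]), array([0.6856, 0.1076]))]
warmer_far_left [(0.34, array([313.6,  86. ]), array([ 0.3715, -0.1548]))]
warmer_far_right []
corner [(0.76, array([ 58.7, 396.2]), array([0.6921, 0.1112]))]
```

View pics/w4.png

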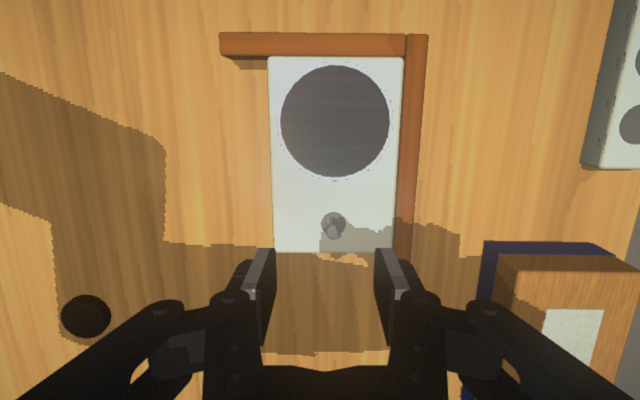

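View pics/s4z.png

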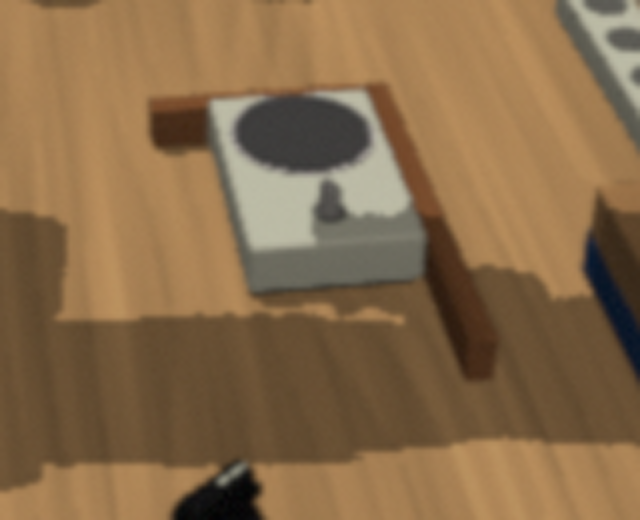

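Run:
```python
from h import *
im=cv2.imread('pics/w4.png')
cv2.imwrite('pics/w4z.png',cv2.resize(im[25:275,210:450],None,fx=3.2,fy=2.4,interpolation=cv2.INTER_CUBIC))
p=cams.read_camera('wrist');save(p,'w5');st=env.state();print(st['tcp_pos'],st['ee_rot'])
cv2.imwrite('pics/w5z.png',cv2.resize(p['color'][200:260,300:370],None,fx=9,fy=9,interpolation=cv2.INTER_CUBIC)[:,:,::-1])
```

```text
[0.62925769 0.00257035 0.19091701] [-1.79802132e+02 -3.84127191e-02  9.08594108e+01]
```

View pics/w4z.png

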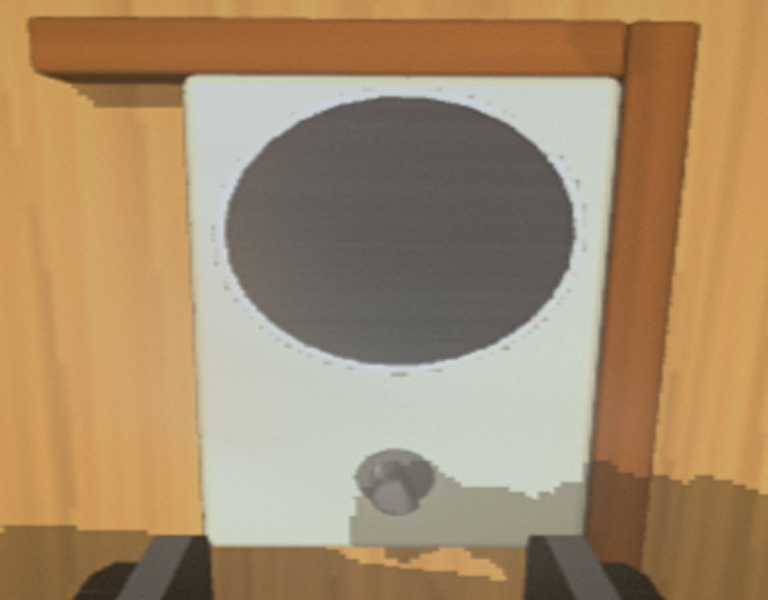

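View pics/w5z.png

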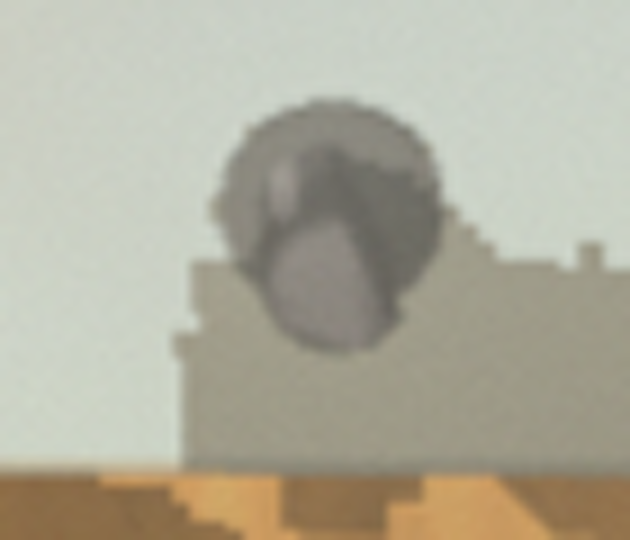

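```bash
python3 - <<'E'
from h import *
p=cams.read_camera('wrist');st=env.state();print(st['tcp_pos'],st['ee_rot'])
st0={'tcp_pos':np.array([0.62925769,0.00257035,0.19091701]),'ee_rot':np.array([-179.8,-.04,90.86])}
a,b=[onz(p,u,.062,st0) for u in [(336.7,223.3),(343.3,234.7)]];d=a-b;print(a,b,np.degrees(np.arctan2(-d[0],d[1])))
E
python3 -c "
from h import *
plan([.54,.01,.11],180.6)"
```

```text
[0.62939739 0.00248814 0.19115353] [-1.79823176e+02 -3.28616590e-02  9.08555551e+01]
[ 0.63763184 -0.02428889  0.062     ] [ 0.64329547 -0.03411891  0.062     ] 29.948674668584406
[[np.float64(1.0), np.float64(-9.9), np.float64(9.0), np.float64(-0.174)], [np.float64(2.7), np.float64(-9.6), np.float64(9.0), np.float64(-0.174)], [np.float64(4.3), np.float64(-9.0), np.float64(9.0), np.float64(-0.174)], [np.float64(5.8), np.float64(-8.1), np.float64(9.0), np.float64(-0.174)], [np.float64(7.1), np.float64(-7.0), np.float64(9.0), np.float64(-0.174)]]
[[np.float64(8.2), np.float64(-5.6), np.float64(9.0), np.float64(-0.174)], [np.float64(9.1), np.float64(-4.1), np.float64(9.0), np.float64(-0.174)], [np.float64(9.6), np.float64(-2.5), np.float64(9.0), np.float64(-0.174)], [np.float64(9.9), np.float64(-0.8), np.float64(9.0), np.float64(-0.174)]]
```

drive_tool --pt "1 -10 8 -0.174" --pt "3 -10 9 -0.174" --pt "4 -9 9 -0.174" --pt "6 -8 9 -0.174" --pt "7 -7 9 -0.174" --fingers 1

```text
t: 12.78
tcp_pos: [0.5793, 0.0068, 0.1476]
ee_rot: [-180.0, -0.1, 141.0]
wrist_force: [1.0, 0.7, 0.3]
grip_width: 0.0856
```

drive_tool --pt "8 -6 9 -0.174" --pt "9 -4 9 -0.174" --pt "10 -2 9 -0.174" --pt "10 -1 9 -0.174"

```text
t: 13.28
tcp_pos: [0.5394, 0.0102, 0.1118]
ee_rot: [180.0, -0.1, -179.1]
wrist_force: [0.2, 0.1, -0.3]
grip_width: 0.0851
```

drive_tool --pt "0 0 50 0" --pt "0 0 55 0" --pt "-15 0 3 0" --pt "-12 0 0 0"

```text
t: 13.78
tcp_pos: [0.5694, 0.0105, 0.0059]
ee_rot: [-180.0, 0.1, -179.4]
wrist_force: [0.6, -0.2, 0.7]
grip_width: 0.0854
```

drive_tool --pt "-3 0 2 0" --pt "-3 0 0 0" --pt "-2 0 0 0"

```text
t: 14.15
tcp_pos: [0.5735, 0.0109, 0.0038]
ee_rot: [-180.0, -0.2, -179.4]
wrist_force: [-7.9, -0.7, 4.3]
grip_width: 0.0854
```

drive_tool --pt "-2 0 0 0" --pt "0 0 0 0"

```text
t: 14.4
tcp_pos: [0.5743, 0.011, 0.0036]
ee_rot: [-180.0, -0.3, -179.4]
wrist_force: [-9.4, -1.9, 6.8]
grip_width: 0.0856
```

drive_tool --pt "10 0 0 0" --pt "10 0 -30 0" --pt "0 0 -60 0"

```text
t: 14.78
tcp_pos: [0.5547, 0.0113, 0.0922]
ee_rot: [180.0, -0.3, -179.4]
wrist_force: [1.7, 0.2, -0.3]
grip_width: 0.0855
```

```bash
python3 -c "
from h import *
plan([.668,-.031,.07],180.6-360)"
```

```text
[[np.float64(-37.6), np.float64(-14.5), np.float64(7.4), np.float64(0.0003)], [np.float64(-37.6), np.float64(-14.5), np.float64(7.4), np.float64(0.0003)], [np.float64(-37.6), np.float64(-14.5), np.float64(7.4), np.float64(0.0003)]]
```

drive_tool --pt "-38 -14 7 0" --pt "-38 -15 7 0" --pt "-38 -14 8 0" --pt "0 0 0 0"

```text
t: 15.28
tcp_pos: [0.6743, -0.032, 0.0705]
ee_rot: [-180.0, 0.1, -179.4]
wrist_force: [-0.2, -0.1, -0.0]
grip_width: 0.0851
```

Run:
```python
from h import *
st=env.state();print(st['tcp_pos'],st['ee_rot'],abs(st['qvel']).max());p=cams.read_camera('wrist');save(p,'w6')
r=spotter.spot_point(p,'stem_top')[:1];print(r, r and onz(p,r[0]['point'][::-1],.062,st))
q=proj(p,[.64,-.031,.062],st)[0].astype(int);print(q)
x0,y0=q[0]-50,q[1]-40
cv2.imwrite('pics/w6z.png',cv2.resize(p['color'][y0:y0+80,x0:x0+100],None,fx=7,fy=7,interpolation=cv2.INTER_CUBIC)[:,:,::-1]);print(x0,y0)
```

```text
[ 0.67426024 -0.03203328  0.07051122] [-1.79977539e+02  1.40725849e-01 -1.79415993e+02] 3.793454050034346
[{'point': [189.6, 326.3], 'score': 0.67}] [ 0.64068041 -0.03202181  0.062     ]
[328 188]
278 148
```

View pics/w6.png

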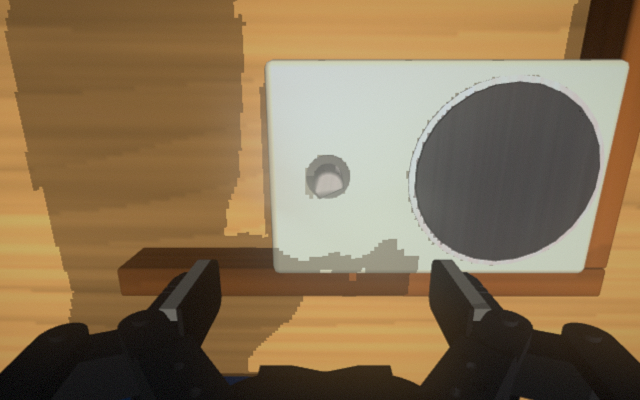

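View pics/w6z.png

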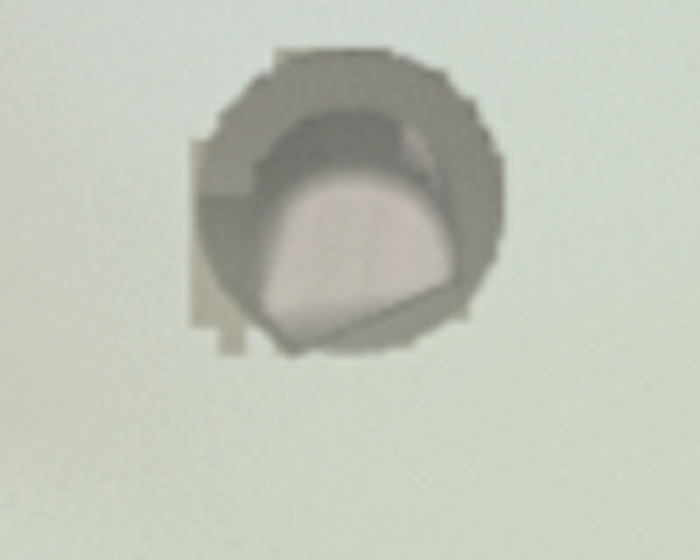

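Run:
```python
from h import *
im=cv2.imread('pics/w6.png')[150:205,300:355]
g=cv2.convertScaleAbs(cv2.resize(im,None,fx=10.5,fy=10.5,interpolation=cv2.INTER_CUBIC),alpha=1.9,beta=-120)
cv2.imwrite('pics/w6c.png',g)
```

```text
(no output)
```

View pics/w6c.png

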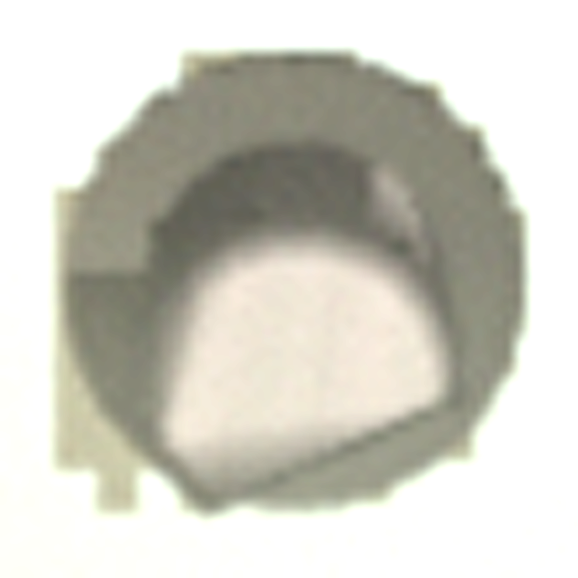

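```bash
cat > ov.py <<'E'
from h import *
import sys
p=cams.read_camera('wrist');st=env.state()
st={'tcp_pos':np.array([0.67426024,-0.03203328,0.07051122]),'ee_rot':np.array([-179.98,.14,-179.416])}
a,b=[onz(p,u,.061,st) for u in [(320.5,198.1),(343.3,187.9)]];d=b-a;print(a,b,np.linalg.norm(d),'yaw',np.degrees(np.arctan2(-d[0],d[1])))
im=cv2.resize(cv2.imread('pics/w6.png')[150:205,300:355],None,fx=10.5,fy=10.5,interpolation=cv2.INTER_CUBIC)
def D(r,f,n=200):
    t=np.linspace(0,2*np.pi,n);x,y=r*np.cos(t),r*np.sin(t);return np.c_[np.minimum(x,f),y]
x0,y0,yaw=map(float,sys.argv[1:4]);c,s=np.cos(np.radians(yaw)),np.sin(np.radians(yaw))
for r,f,z,col in [(.006,.0026,.062,(0,0,255)),(.007,.0036,.060,(0,255,0)),(.007,.0036,.040,(255,0,0))]:
    q=D(r,f)@np.array([[c,s],[-s,c]])+[x0,y0]
    u=(proj(p,np.c_[q,np.full(len(q),z)],st)-[300,150]+.5)*10.5
    cv2.polylines(im,[u.astype(np.int32)],True,col,1)
cv2.imwrite('pics/ov.png',im)
E
python3 ov.py .6407 -.0325 26; cp pics/ov.png pics/ov1.png
```

```text
[ 0.64487362 -0.03455334  0.061     ] [ 0.64007869 -0.02450963  0.061     ] 0.011129580871475022 yaw 25.52007381796003
```

View pics/ov1.png

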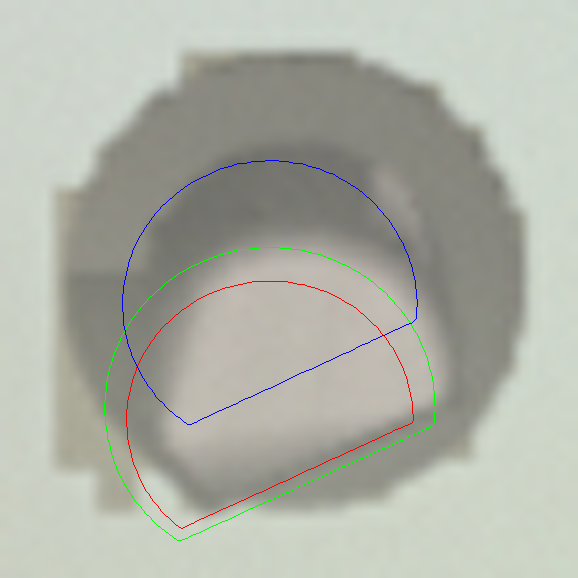

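```bash
python3 ov.py .6394 -.0311 25; cp pics/ov.png pics/ov2.png
```

```text
[ 0.64487348 -0.03455296  0.061     ] [ 0.64007856 -0.02450925  0.061     ] 0.011129571312901553 yaw 25.52006699421449
```

View pics/ov2.png

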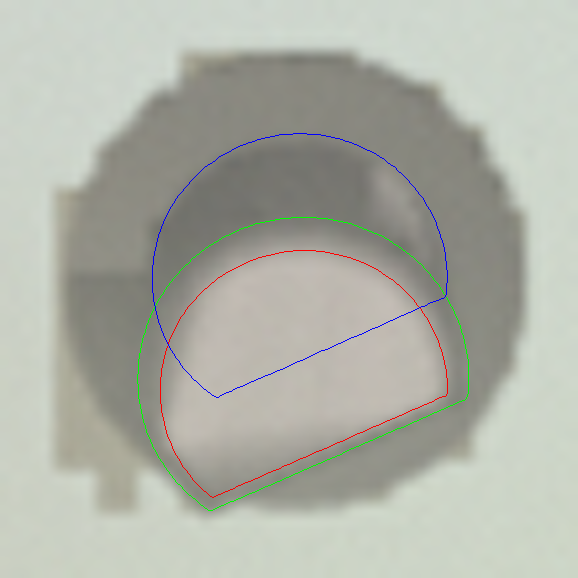

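```bash
python3 -c "
from h import *
plan([.551,-.245,.085],220-360)"
```

```text
[[np.float64(24.5), np.float64(-42.6), np.float64(-2.7), np.float64(-0.1373)], [np.float64(30.1), np.float64(-38.9), np.float64(-2.7), np.float64(-0.1373)], [np.float64(35.1), np.float64(-34.4), np.float64(-2.7), np.float64(-0.1373)], [np.float64(39.5), np.float64(-29.3), np.float64(-2.7), np.float64(-0.1373)], [np.float64(43.2), np.float64(-23.6), np.float64(-2.7), np.float64(-0.1373)]]
```

drive_tool --pt "24 -43 -6 -0.137" --pt "30 -39 -5 -0.137" --pt "35 -34 -3 -0.137" --pt "39 -29 0 -0.137" --pt "43 -24 0 -0.137"

```text
t: 16.1
tcp_pos: [0.5517, -0.2457, 0.0862]
ee_rot: [-179.9, 0.0, -139.8]
wrist_force: [0.7, -0.5, 0.5]
grip_width: 0.0853
```

drive_tool --pt "0 0 0 0" --pt "0 0 0 0"

```text
t: 16.35
tcp_pos: [0.5526, -0.2447, 0.0857]
ee_rot: [-180.0, 0.0, -140.2]
wrist_force: [0.5, -0.4, 0.2]
grip_width: 0.0855
```

Run:
```python
from h import *
st=env.state();print(st['tcp_pos'],st['ee_rot'],abs(st['qvel']).max());p=cams.read_camera('wrist');save(p,'w7')
for k,z in [('knob',0),('knob_pointer',.018)]:
    r=spotter.spot_point(p,k)[:1];print(k,r, r and onz(p,r[0]['point'][::-1],z,st))
```

```text
[ 0.55264507 -0.24468007  0.08571981] [-1.79967595e+02  3.61078102e-02 -1.40175627e+02] 1.4922859952392913
knob [{'point': [180.3, 325.3], 'score': 0.82}] [ 0.53656472 -0.25696126  0.        ]
knob_pointer [{'point': [235.8, 325.0], 'score': 0.97}] [ 0.56130409 -0.23656212  0.018     ]
```

View pics/w7.png

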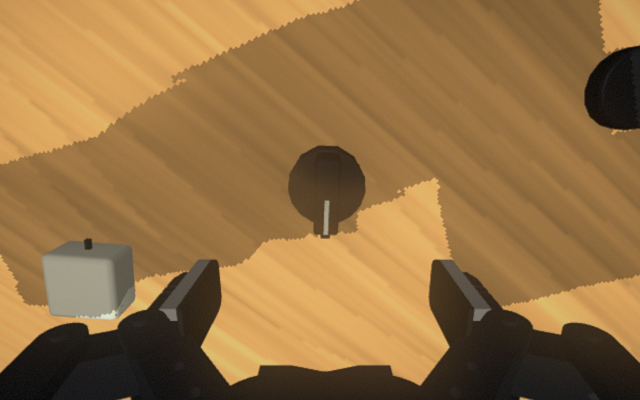

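```bash
cat > ovk.py <<'E'
from h import *
import sys
st={'tcp_pos':np.array([ 0.55264507,-0.24468007,0.08571981]),'ee_rot':np.array([-179.97,.036,-140.1756])}
p=cams.read_camera('wrist')
x,y,yaw=map(float,sys.argv[1:4]);c,s=np.cos(np.radians(yaw)),np.sin(np.radians(yaw))
im=cv2.resize(cv2.convertScaleAbs(cv2.imread('pics/w7.png')[135:250,275:375],alpha=2.5),None,fx=6,fy=6,interpolation=cv2.INTER_CUBIC)
t=np.linspace(0,2*np.pi,100)
b=np.array([[22,7],[22,-7],[-22,-7],[-22,7]])/1000
for q,z,col in [(np.c_[.024*np.cos(t),.024*np.sin(t)],0,(255,0,0)),(np.c_[.024*np.cos(t),.024*np.sin(t)],.018,(0,255,0)),(b,.042,(0,0,255)),(np.array([[.032,0],[.02,0]]),.018,(255,0,255))]:
    w=q@np.array([[c,s],[-s,c]])+[x,y]
    u=(proj(p,np.c_[w,np.full(len(w),z)],st)-[275,135]+.5)*6
    cv2.polylines(im,[u.astype(np.int32)],True,col,1)
cv2.imwrite('pics/ovk.png',im)
E
python3 ovk.py .5366 -.2569 39.7; cp pics/ovk.png pics/ovk1.png
```

```text
(no output)
```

View pics/ovk1.png

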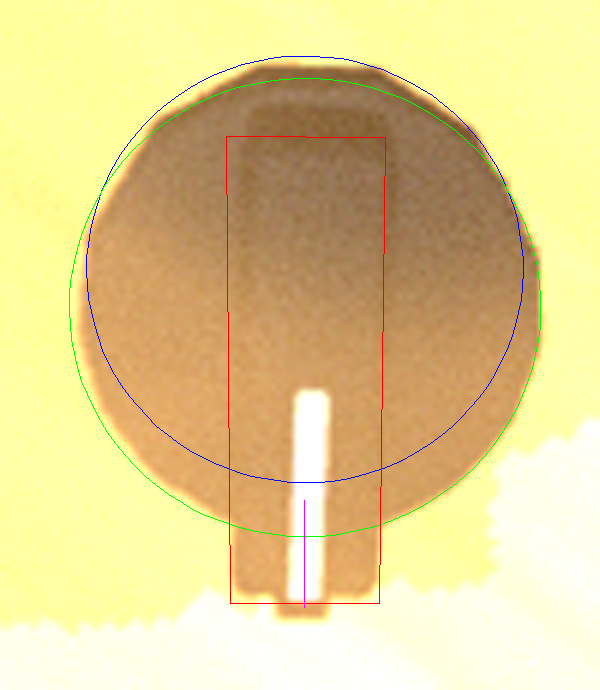

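```bash
python3 -c "
from h import *
plan([.5366,-.2569,.0215],218.5-360,nmin=3)"
```

```text
[[np.float64(7.1), np.float64(0.3), np.float64(21.2), np.float64(0.0086)], [np.float64(7.1), np.float64(0.2), np.float64(21.2), np.float64(0.0086)], [np.float64(7.1), np.float64(0.2), np.float64(21.2), np.float64(0.0086)]]
```

drive_tool --pt "7.1 0.3 21 0.009" --pt "7.1 0.2 21 0.009" --pt "7.1 0.2 21.2 0.008" --pt "0 0 0 0"

```text
t: 17.05
tcp_pos: [0.5347, -0.2565, 0.0201]
ee_rot: [179.8, -0.1, -141.6]
wrist_force: [0.5, 0.4, 0.4]
grip_width: 0.0855
```

drive_tool --pt "0 0 0 0" --pt "0 0 0 0" --pt "0 0 0 0" --pt "0 0 0 0" --fingers 0 --newtons 60

```text
t: 17.55
tcp_pos: [0.5364, -0.2583, 0.0224]
ee_rot: [-179.9, 0.0, -141.6]
wrist_force: [-4.7, 3.0, 25.9]
grip_width: 0.0127
```

Run:
```python
from h import *
st=env.state();print(st['tcp_pos'],st['ee_rot'],st['wrist_force'],st['grip_width']);p=cams.read_camera('wrist');save(p,'w8')
```

```text
[ 0.53636074 -0.25828956  0.02244356] [-1.79946677e+02  1.63002680e-02 -1.41591614e+02] [-4.72308108  2.97318827 25.92902346] 0.012732525312515822
```

View pics/w8.png

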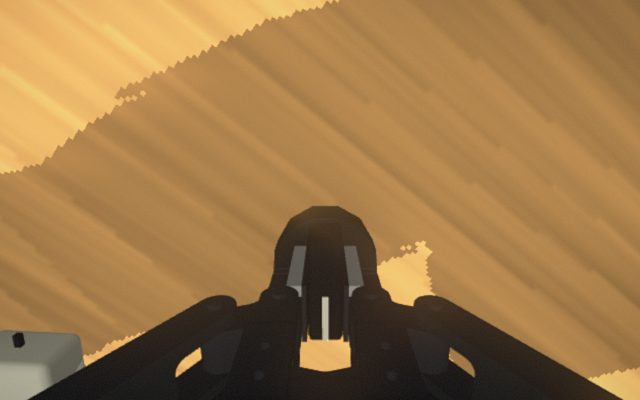

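drive_tool --pt "0 0 -5 0" --pt "0 0 -30 0" --pt "0 0 -55 0" --pt "0 0 0 0"

```text
t: 18.1
tcp_pos: [0.5389, -0.2601, 0.1169]
ee_rot: [-179.5, 0.2, -141.6]
wrist_force: [0.0, -0.1, -1.2]
grip_width: 0.0126
```

```bash
cat > ovh.py <<'E'
from h import *
import sys
dx,dz,yaw=map(float,sys.argv[1:4])  # knob axis in tool frame: x offset, underside z below TCP
p=cams.read_camera('wrist');st=env.state();print(st['tcp_pos'],st['ee_rot'],st['wrist_force'],st['grip_width']);save(p,'w9')
T=np.linalg.inv(p['tool_from_camera']);K=p['intrinsics']
im=cv2.resize(cv2.convertScaleAbs(cv2.cvtColor(p['color'],cv2.COLOR_RGB2BGR)[190:350,240:410],alpha=2),None,fx=4.5,fy=3.7,interpolation=cv2.INTER_CUBIC)
t=np.linspace(0,2*np.pi,100);c,s=np.cos(np.radians(yaw)),np.sin(np.radians(yaw))
b=np.array([[22,7],[22,-7],[-22,-7],[-22,7]])/1000
for q,z,col in [(np.c_[.024*np.cos(t),.024*np.sin(t)],0,(255,0,0)),(np.c_[.024*np.cos(t),.024*np.sin(t)],.018,(0,255,0)),(b,.042,(0,0,255))]:
    # knob x = -tool x
    w=np.c_[-(q[:,0]*c-q[:,1]*s)+dx,q[:,0]*s+q[:,1]*c,np.full(len(q),dz-z),np.ones(len(q))]
    m=w@T.T;u=m[:,:3]@K.T;u=(u[:,:2]/u[:,2:]-[240,190]+.5)*[4.5,3.7]
    cv2.polylines(im,[u.astype(np.int32)],True,col,1)
cv2.imwrite('pics/ovh.png',im)
E
python3 ovh.py -.0011 .0224 0
```

```text
[ 0.53747848 -0.25919022  0.11435743] [-1.79718179e+02  8.95609478e-02 -1.41603323e+02] [ 0.06772552 -0.17458392 -0.73429749] 0.012727334002237198
```

View pics/ovh.png

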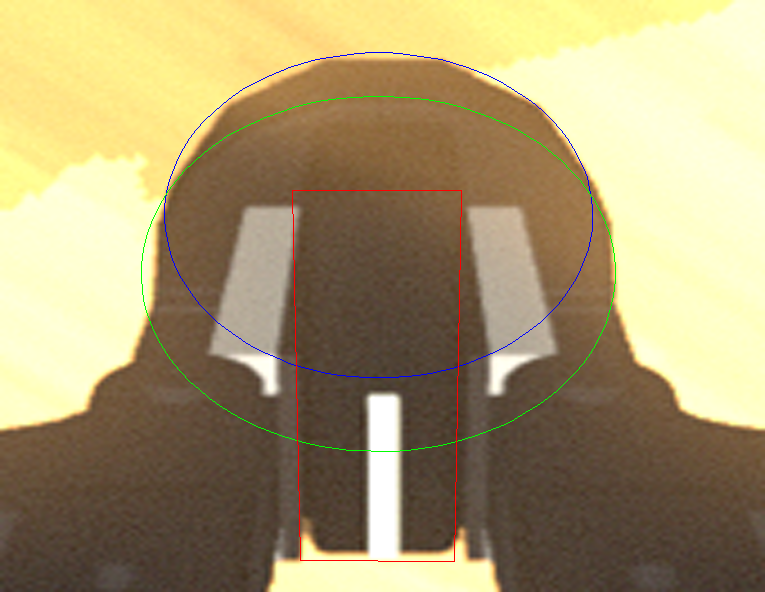

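```bash
python3 -c "
from h import *
plan([.6386,-.0320,.100],205-360)"
```

```text
[[np.float64(-44.1), np.float64(23.0), np.float64(2.9), np.float64(0.0468)], [np.float64(-42.9), np.float64(25.1), np.float64(2.9), np.float64(0.0468)], [np.float64(-41.7), np.float64(27.1), np.float64(2.9), np.float64(0.0468)], [np.float64(-40.4), np.float64(29.0), np.float64(2.9), np.float64(0.0468)], [np.float64(-39.0), np.float64(30.8), np.float64(2.9), np.float64(0.0468)]]
```

drive_tool --pt "-44 23 3 0.0468" --pt "-43 25 3 0.0468" --pt "-42 27 3 0.0468" --pt "-40 29 3 0.0468" --pt "-39 31 3 0.0468"

```text
t: 18.77
tcp_pos: [0.6363, -0.0295, 0.0949]
ee_rot: [179.9, -0.1, -155.1]
wrist_force: [0.8, -0.8, -0.3]
grip_width: 0.0126
```

drive_tool --pt "0 0 0 0" --pt "0 0 0 0" --pt "0 0 0 0"

```text
t: 19.15
tcp_pos: [0.6362, -0.0322, 0.0962]
ee_rot: [180.0, -0.1, -155.1]
wrist_force: [-0.4, 1.0, -0.8]
grip_width: 0.0124
```

Run:
```python
from h import *
st=env.state();print(st['tcp_pos'],st['ee_rot'],abs(st['qvel']).max(),st['wrist_force'])
p=cams.read_camera('side');save(p,'s9')
cv2.imwrite('pics/s9z.png',cv2.resize(p['color'][170:290,280:440],None,fx=5,fy=5,interpolation=cv2.INTER_CUBIC)[:,:,::-1])
p=cams.read_camera('scene')
cv2.imwrite('pics/c9z.png',cv2.resize(p['color'][150:270,220:380],None,fx=5,fy=5,interpolation=cv2.INTER_CUBIC)[:,:,::-1])
plan([.6386,-.0320,.092],205-360)
```

```text
[ 0.63623428 -0.03220257  0.09623699] [ 1.79978353e+02 -6.49947351e-02 -1.55090791e+02] 0.39433326931685236 [-0.38195901  0.97401166 -0.80592013]
[[np.float64(-2.0), np.float64(-0.5), np.float64(4.7), np.float64(-0.0019)]]
```

View pics/s9z.png

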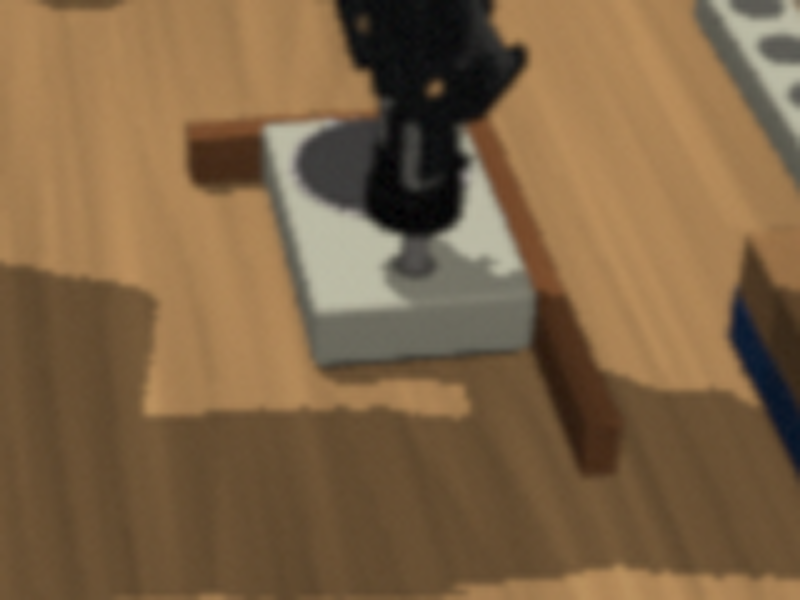

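View pics/c9z.png

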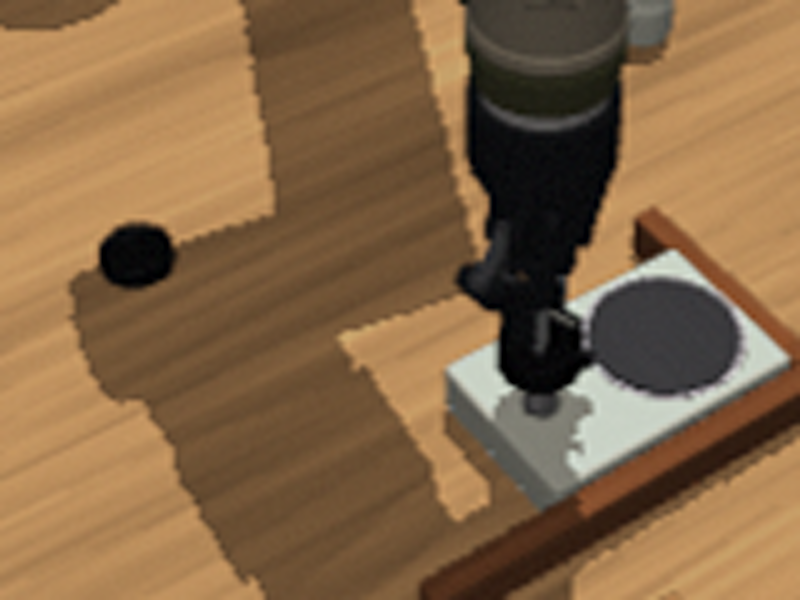

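Run:
```python
from h import *
a=cams.read_camera('side');b=cams.read_camera('scene')
cv2.imwrite('pics/s10z.png',cv2.resize(cv2.convertScaleAbs(a['color'][195:235,345:380],alpha=2.2,beta=10),None,fx=16,fy=14,interpolation=cv2.INTER_CUBIC)[:,:,::-1])
cv2.imwrite('pics/c10z.png',cv2.resize(cv2.convertScaleAbs(b['color'][205:240,310:350],alpha=2.2,beta=10),None,fx=16,fy=14,interpolation=cv2.INTER_CUBIC)[:,:,::-1])
for n,p,o in (('side',a,(345,195)),('scene',b,(310,205))):
  for nm,X in (('stem mid',[.640,-.0313,.052]),('knob bottom axis if tcp-1.6',[.6362+.00145,-.0322+.0007,.074]),('if +1mm x',[.6386,-.0315,.074]),('if +1mm y',[.6376,-.0305,.074])):
    u=proj(p,X)[0];print(n,nm,u,(u+.5-o)*[16,14])
```

```text
side stem mid [362.0852371  218.72824161] [281.36379361 339.1953825 ]
side knob bottom axis if tcp-1.6 [361.60279148 211.48004943] [273.64466362 237.72069197]
side if +1mm x [361.98821806 211.45436226] [279.81148902 237.36107158]
side if +1mm y [361.5034306  211.24778175] [272.05488957 234.46894446]
scene stem mid [327.61880658 227.20680994] [289.90090535 317.8953392 ]
scene knob bottom axis if tcp-1.6 [327.24576469 221.4965604 ] [283.9322351  237.95184554]
scene if +1mm x [327.44711243 221.71249424] [287.15379882 240.97491932]
scene if +1mm y [327.53161397 221.33014084] [288.50582345 235.62197183]
```

View pics/s10z.png

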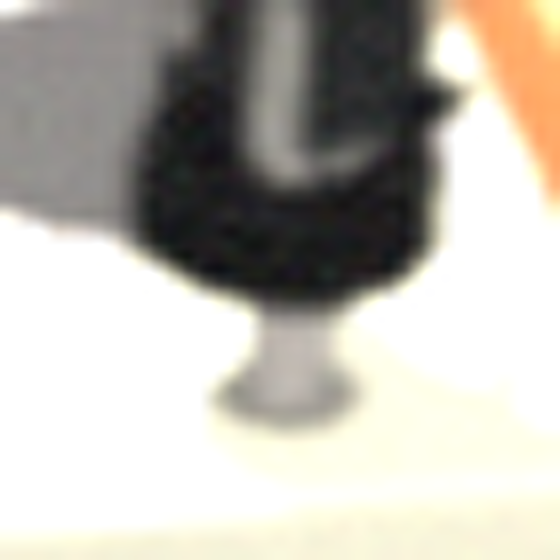

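View pics/c10z.png

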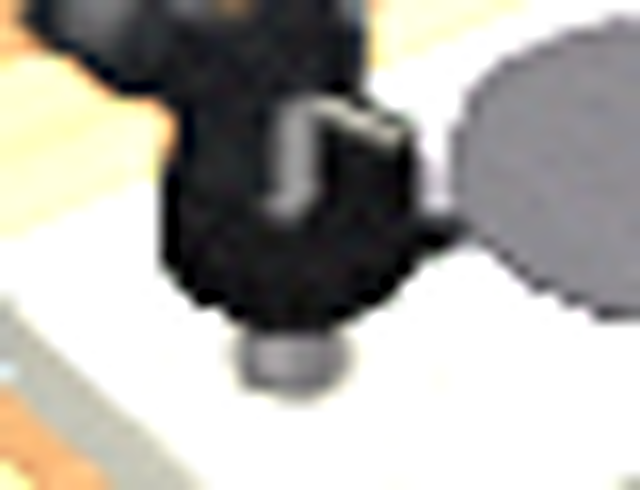

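drive_tool --pt "-2.2 -0.8 4 0" --pt "0 0 2 0" --pt "0 0 0 0"

```text
t: 19.73
tcp_pos: [0.6391, -0.0309, 0.0903]
ee_rot: [180.0, -0.0, -155.0]
wrist_force: [0.4, -0.3, 0.2]
grip_width: 0.0127
```

Run:
```python
from h import *
for i in range(2):
    st=env.state();print(st['tcp_pos'],st['ee_rot'],st['wrist_force']);cams.read_camera('side')
plan([.6386,-.0320,.086],205-360)
```

```text
[ 0.63905377 -0.03087221  0.09034395] [ 1.79981500e+02 -3.82296983e-02 -1.55008288e+02] [ 0.42107638 -0.2556536   0.16121176]
[ 0.63917646 -0.03082064  0.09057633] [ 1.79989543e+02 -1.87357069e-02 -1.55007269e+02] [-0.03648869 -0.56272183 -0.88224548]
[[np.float64(1.1), np.float64(-0.8), np.float64(4.7), np.float64(-0.0)]]
```

drive_tool --pt "1 -0.8 3 0" --pt "0 0 2 0" --pt "0 0 1 0"

```text
t: 20.2
tcp_pos: [0.6386, -0.032, 0.0845]
ee_rot: [180.0, -0.0, -155.0]
wrist_force: [-0.6, -0.0, -1.0]
grip_width: 0.0127
```

drive_tool --pt "0 0 2 0" --pt "0 0 2 0"

```text
t: 20.45
tcp_pos: [0.6388, -0.032, 0.0807]
ee_rot: [-180.0, 0.0, -155.0]
wrist_force: [0.3, -0.3, -0.9]
grip_width: 0.0127
```

drive_tool --pt "0 0 2 0" --pt "0 0 2 0" --pt "0 0 2 0"

```text
t: 20.82
tcp_pos: [0.6387, -0.032, 0.0746]
ee_rot: [-180.0, -0.0, -155.0]
wrist_force: [-0.7, 0.4, -0.4]
grip_width: 0.013
```

drive_tool --pt "0 0 2 0" --pt "0 0 2 0"

```text
t: 21.08
tcp_pos: [0.6387, -0.032, 0.0706]
ee_rot: [-180.0, -0.0, -155.0]
wrist_force: [0.5, -0.4, 0.2]
grip_width: 0.0125
```

drive_tool --pt "0 0 1.5 0" --pt "0 0 1 0"

```text
t: 21.32
tcp_pos: [0.6388, -0.032, 0.0687]
ee_rot: [-180.0, 0.0, -155.0]
wrist_force: [-1.4, 0.0, 4.3]
grip_width: 0.0125
```

drive_tool --pt "0 0 1.5 0" --pt "0 0 1 0"

```text
t: 21.58
tcp_pos: [0.6389, -0.032, 0.0664]
ee_rot: [-180.0, 0.0, -155.0]
wrist_force: [-2.5, 1.1, 6.4]
grip_width: 0.0124
```

drive_tool --pt "0 0 1.5 0" --pt "0 0 1 0"

```text
t: 21.82
tcp_pos: [0.639, -0.0321, 0.0652]
ee_rot: [-179.9, 0.1, -155.0]
wrist_force: [-5.1, 0.5, 16.6]
grip_width: 0.0128
```

drive_tool --pt "0 0 1 0" --pt "0 0 1 0"

```text
t: 22.08
tcp_pos: [0.6391, -0.0321, 0.065]
ee_rot: [-179.9, 0.1, -155.0]
wrist_force: [-10.1, 1.0, 25.6]
grip_width: 0.0129
```

drive_tool --pt "-0.3 0.7 0 0" --pt "0 0 0 0"

```text
t: 22.32
tcp_pos: [0.6391, -0.032, 0.0651]
ee_rot: [-179.8, 0.1, -155.0]
wrist_force: [-8.8, -0.4, 22.3]
grip_width: 0.0124
```

Run:
```python
from h import *
st=env.state();print(st['t'],st['tcp_pos'],st['ee_rot'],st['wrist_force'],st['grip_width'])
a=cams.read_camera('side');b=cams.read_camera('scene');w=cams.read_camera('wrist');save(w,'w11')
cv2.imwrite('pics/s11z.png',cv2.resize(a['color'][175:285,290:440],None,fx=5,fy=5,interpolation=cv2.INTER_CUBIC)[:,:,::-1])
cv2.imwrite('pics/c11z.png',cv2.resize(b['color'][165:275,260:410],None,fx=5,fy=5,interpolation=cv2.INTER_CUBIC)[:,:,::-1])
st=env.state();print(st['t'],st['tcp_pos'],st['wrist_force'])
```

```text
22.325 [ 0.63912429 -0.03196524  0.06506338] [-1.79827105e+02  8.89785144e-02 -1.55024185e+02] [-8.75625874 -0.4222258  22.31667496] 0.012375303433865255
22.475 [ 0.63911798 -0.03194845  0.06505016] [-8.23933206 -1.79851911 21.2931101 ]
```

View pics/s11z.png

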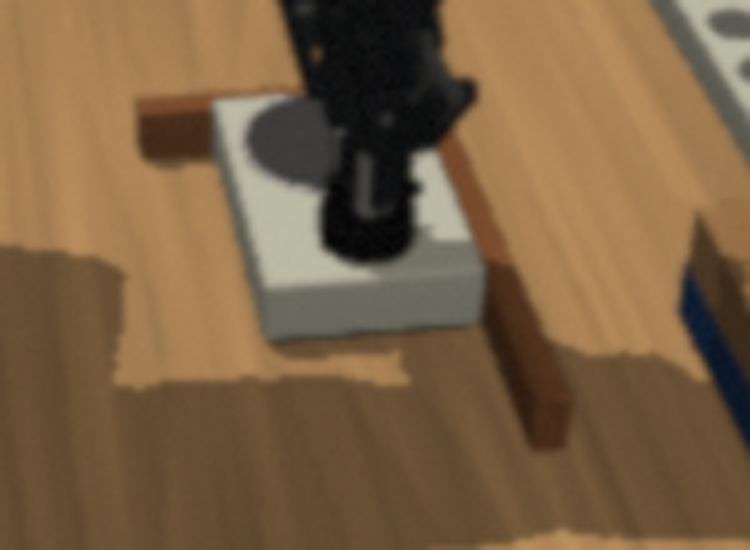

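View pics/c11z.png

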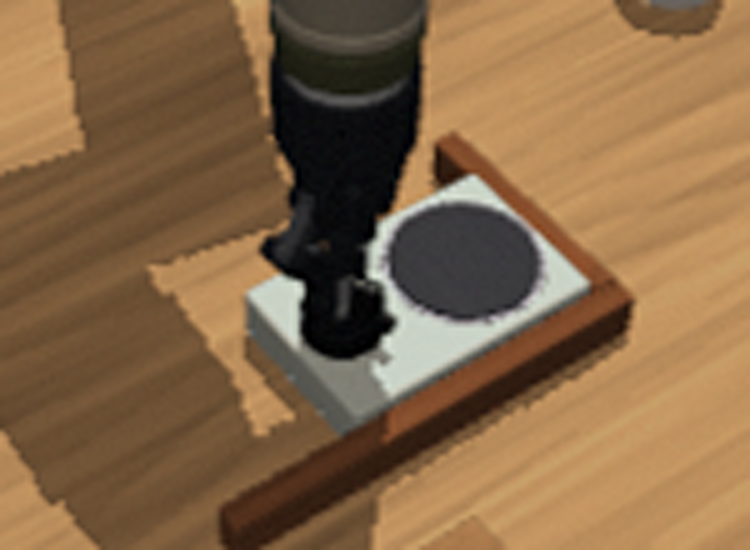

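View pics/w11.png

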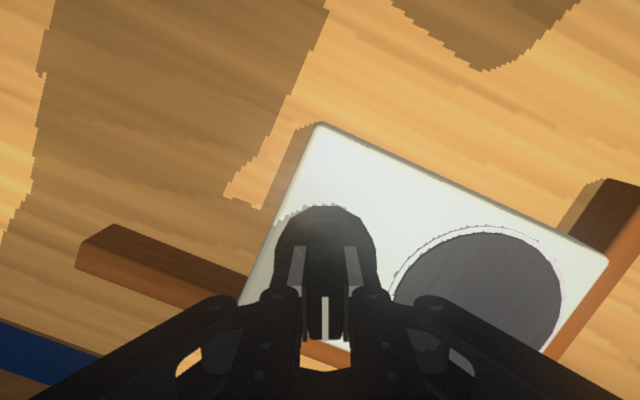

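drive_tool --pt "0 0 0 0" --pt "0 0 0 0" --pt "0 0 0 0"

```text
t: 22.85
tcp_pos: [0.6391, -0.032, 0.065]
ee_rot: [-179.8, 0.1, -155.0]
wrist_force: [-8.4, -0.4, 22.0]
grip_width: 0.0123
```

```bash
python3 -c "
from h import *
print(job.hand_in());st=env.state();print(st['t'],st['tcp_pos'],st['wrist_force'],st['grip_width'])"
```

```text
the job is handed in; nothing more can be done
None
the job is handed in; nothing more can be done
```

I pushed the warmer into the corner, put the knob on its stem and pressed it to the bottom stop. I handed in at about 23 s with the knob still held down; no verdict was reported.

- **Warmer:** I pushed it into the far ledge, then the left ledge, and pressed it into the far ledge once more. Each push ended with a clear rise in force. The last pictures show it flush on both sides with no visible gap, though the viewing angle could hide about 2 mm on the far side.
- **Knob:** I measured the stem's flat at about 25° and turned the knob to match. It slid on with almost no force, then met the spring (4 to 6 N) and the stop.
- **Final hold:** The tool stood at z = 0.065 m, as I had predicted for fully home and fully pressed. It was pushing down with about 22 N, steady over the last half second. There was also about 8 N sideways, which holds the warmer against the far ledge.
- **Not confirmed:** I never measured the stem travel directly. It rests on the tool height and the force, and the knob hides the stem in the last pictures.
- **Disagreements:** An early, coarser view put the flat at 30°; I used the closer view's 25°. The camera and contact estimates of the stem's position differed by about 1 mm.
- **Other things on the desk:** I touched none of them as far as I could tell, but I did not measure their positions again at the end.

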